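Set the flywheel brake through the guard window

TASK

Put the brake of the classroom flywheel on: reach with the fingertips down through the window in the top of its guard and press the brake lever fully down to its stop, then draw the fingers back out above the guard. Do not touch the guard, do not pull the lever up, and leave the flask, the stopper and the spoon where they are.

Things in the scene. Friction and masses are not known exactly. Their poses are not given: they have to be found in the camera images.
- guard: Fixed hood over the flywheel, 240 (its x) by 200 (its y) by 160 mm high, plywood top 9 mm thick, clear plastic sides closed all round; it stands on the table, its origin is the centre of its underside, z up. It is turned about the vertical by up to 0.5 rad. The only opening is the window in the top.
- window (a point): Centre of the guard's rectangular window, level with the upper face of the top (160 mm above the table). The window is 90 mm along the guard's x and 80 mm along its y; axes as the guard's. The flat plywood rim around it is at least 40 mm wide.
- lever_pad (a point): Centre of the upper face of the brake lever's flat steel pad, seen through the window, at most 12 mm off the window's centre each way. Pad: 36 mm along the lever, 40 mm across, 6 mm thick. Raised it lies 10 to 20 mm below the guard's upper face, sloping up away from the hinge; fully down it is level, its upper face 123 mm above the table. Site x: towards the hinge.
- brake_lever (a joint): Lever angle in rad: 0 = fully raised, growing as it is pressed down, 0.26 = down on its stop; starts at 0.04 to 0.09. No spring: friction (about 2.5 N at the pad) keeps it where it is left. Its level hinge lies 110 mm from the pad centre towards the guard's +x (lever turned up to 0.06 rad from that), 120 mm above the table.
- flask: Loose conical glass flask, 70 mm across the foot and 108 mm high, standing on the table beside the guard; origin at the centre of its underside. Leave it alone.
- stopper: Loose red tapered stopper, 24 to 32 mm across and 28 mm high, standing on the table on the other side of the guard; origin at the centre of its underside. Leave it alone.
- spoon: Loose steel spoon, 150 mm long along its x, lying on the table beyond the guard; origin under its middle. Leave it alone.
Not all that is in view belongs to the job. What is shaped like the part that bears lever_pad but blue or yellow is not meant.

How it is judged:
On the way:
1. the brake lever is pressed fully down (value of joint brake_lever above 0.235 rad), for 0.2 s.
At the end, for the whole second after the job is handed in: The brake lever stands at 0.23 rad or more (pad within about 3.5 mm of its lowest), and flask, stopper and spoon are within 15 mm of where they started, the flask upright; the fingers are out above the guard (grasp point at least 20 mm above its upper face) (z of the grasp point in the frame of window above 0.02 m and value of joint brake_lever above 0.23 rad and distance of each of flask, stopper, spoon from where it was at the start of the episode below 0.015 m and angle between flask's own z axis and vertical below 0.2 rad); the robot touches nothing.
It fails at once if the robot touches the guard (more than 0.5 N) (contact force between any of the fingers, the arm and guard above 0.5 N).
It fails at once if the lever is raised instead of pressed (below 0.02 rad) (value of joint brake_lever below 0.02 rad).
It fails at once if flask, stopper or spoon is lifted or moved by more than 15 mm (distance of any of flask, stopper, spoon from where it was at the start of the episode above 0.015 m).
It also fails if it takes over 32 s, if anything falls off the work surface, if the arm or the gripper's body presses on something with over 40 N, if the wrist force passes 120 N, or if a joint passes its speed limit or range.

ROBOT

A 6-joint arm with a two-finger parallel gripper is mounted at the origin on the work surface. World frame = base frame: x ahead of the robot, y to its left, z up, the work surface at z = 0. Lengths are in m, angles in rad, forces in N, time in s.
With the tool pointing down it reaches from about 0.325 to 0.875 m from the base axis. Payload 4.4 kg.
Tool frame: the origin (TCP) lies on the centre line of the jaws, within the pads' length; the fingertips stand 17 mm ahead of it and the grasp point (between the pads) lies 2 mm behind it; z points along the fingers, x is the direction in which the jaws open and shut, and the axes are right-handed (so a half turn about z gives the same grasp; the last joint's range is limited). The gripper opens to 85 mm and grips with 20 to 120 N. Pads are 22 mm wide; open, the fingers measure 114 mm over their backs; the gripper's body (76 mm by 85 mm) begins 54 mm behind the grasp point. The pads swing forward as they close: fully open they stand 13 mm farther back than shut.
Start: joints at [0.985, 0.207, 1.542, -0, 1.393, -0.15], TCP at [0.243, 0.521, 0.248] pointing down, gripper open.
Joint ranges: [-2.73, 2.73], [-0.86, 2.22], [0.23, 2.46], [-1.11, 4.25], [0.08, 2.63], [-2.82, 2.82]. Speed limits (rad/s): [2.79, 2.79, 3.14, 3.14, 3.14, 3.14].

INTERFACE

Orientations are given as a rotation vector (axis times angle).
In Python, from bench import ctrl, command_gripper, kinematics, cams, job gives the robot as it stands. Calls block until the motion is done:
- ctrl.move_to(position, orientation): joint-space move of the TCP to a pose.
- ctrl.move_linear(position, frame=None, vel=0.15, until_force=None): straight line of the TCP; frame=None keeps the orientation; vel is the mean speed in m/s. With until_force (N) it stops when the force on the tool has changed by that much, and returns True; else False.
- ctrl.goto_joints(angles): joint-space move.
- command_gripper(opening): finger opening in m; the grip force is fixed at half the most; returns when the fingers have stopped.
- ctrl.dwell(seconds).
- kinematics.inverse_kinematics(position, orientation): joint angles nearest the present ones, or None.
- cams.snapshot(name): name is "scene" or "top"; returns the picture (480x640x3 uint8, red, green, blue); there is no depth.
- cams.camera_model(name): a dict with "fov_y" (degrees; the focal length in pixels is half the picture's height over the tangent of half this angle, whatever the lens; pixels are square), "cx", "cy" (the principal point, pixels), "position" and "rotation" of the camera in the world. Camera axes: x right, y up, looking along -z (the intrinsics and any distortion apply to the point x, -y, -z); pixel columns grow to the right and rows downward; lengths in m; the calibration is good to about 2 mm. A picture is of the moment at which its call begins. camera_model takes no time and is no camera call.
A pose or a line that the arm cannot do raises ctrl.Unreachable and nothing moves.
- job.hand_in(): hands the job in, once; it reports no verdict.
Readings, each from a call of its own:
- ctrl.read_time(): time.
- ctrl.read_joints(): joint angles.
- ctrl.read_dq(): joint speeds.
- ctrl.read_joint_torque(): joint torques, N m.
- ctrl.read_position(): TCP position.
- ctrl.read_orientation(): TCP orientation.
- ctrl.read_contact_force(): force on the tool from outside, world axes, zero at the start.
- ctrl.read_ft_torque(): the same for the moment, N m.
- ctrl.read_grip_width(): finger opening in m.
Only numpy, scipy, OpenCV 4.12 (cv2) and the standard library are available. Lean on these libraries where they do the work, as an engineer would, in place of code of your own. Each camera call takes 0.05 s, during which the arm holds its last target.

## Working session

There is one attempt and no reset: what is moved stays moved. The work goes in short steps, each a Python script; the robot and the scene stay as the last script left them, time stands still between calls to the robot, and variables do not carry over. Pictures are saved under pics/ and viewed, and the job is handed in when it is done.

```bash
ls; mkdir -p pics; python3 - <<'E'
from bench import ctrl, cams
import cv2
for n in("scene","top"):
    im=cams.snapshot(n); cv2.imwrite(f"pics/{n}0.png",im[:,:,::-1]); print(n,cams.camera_model(n))
print(ctrl.read_time(),ctrl.read_grip_width(),ctrl.read_orientation())
E
```

```text
pics
scene {'fov_y': 54.8993168188244, 'cx': 325.80668549980237, 'cy': 241.67123320057308, 'position': array([1.09803142, 0.24631605, 0.70764423]), 'rotation': array([0.52619541, 0.72907497, 1.75942247])}
top {'fov_y': 43.831683184018765, 'cx': 329.4398501053888, 'cy': 245.95268843744952, 'position': array([0.36354769, 0.04917789, 1.18666468]), 'rotation': array([ 0.1596712 , -0.10690473, -1.59881661])}
0.1 0.08550457232653337 [ 2.64843861  1.68825097 -0.00294545]
```

View pics/scene0.png

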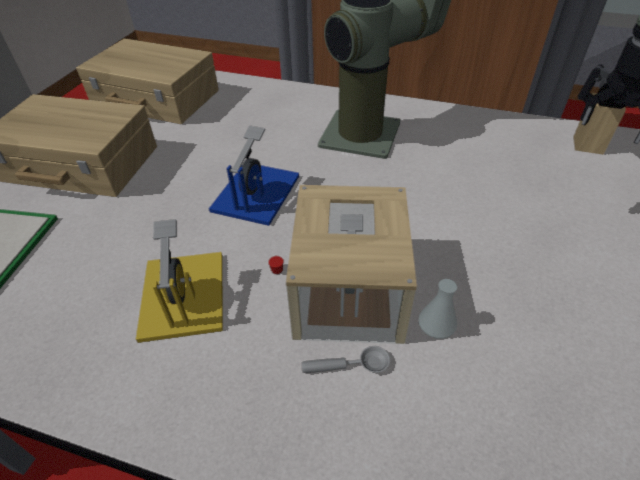

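View pics/top0.png

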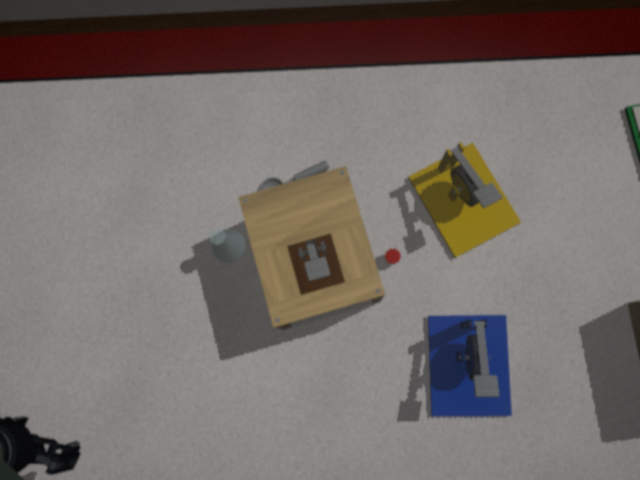

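The scene view shows the guard at about (350,260), with its window at (352,217), the flask on the right, the stopper on the left and the spoon in front. The top view shows the guard top with corners at about (240,197), (346,168), (383,296) and (275,325), and the pad at about (317,268). I'll zoom in for the exact pixels.

```bash
python3 - <<'E'
import cv2
a=cv2.imread("pics/scene0.png")[175:295,280:430]; cv2.imwrite("pics/s1.png",cv2.resize(a,None,fx=5,fy=5,interpolation=cv2.INTER_CUBIC))
a=cv2.imread("pics/top0.png")[160:335,230:395]; cv2.imwrite("pics/t1.png",cv2.resize(a,None,fx=3.4,fy=3.4,interpolation=cv2.INTER_CUBIC))
a=cv2.imread("pics/top0.png")[225:300,280:355]; cv2.imwrite("pics/t2.png",cv2.resize(a,None,fx=8,fy=8,interpolation=cv2.INTER_CUBIC))
E
```

```text
(no output)
```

View pics/s1.png

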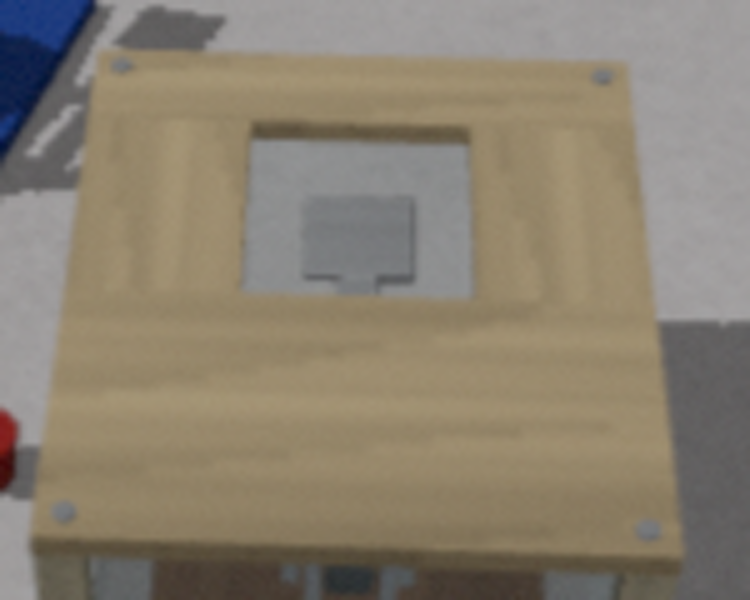

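View pics/t1.png

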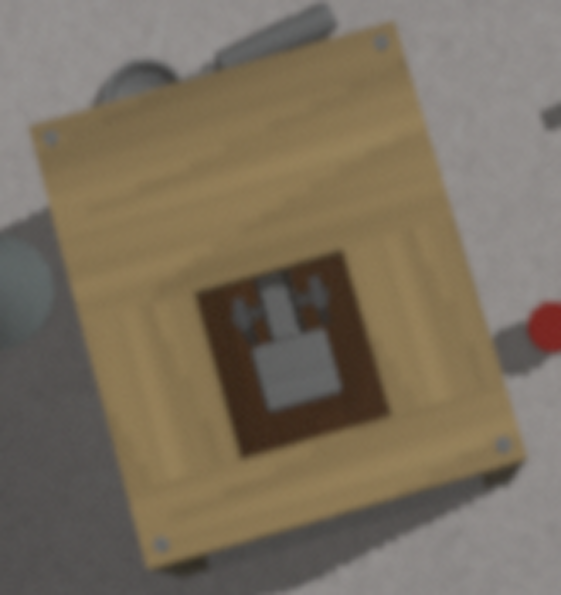

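View pics/t2.png

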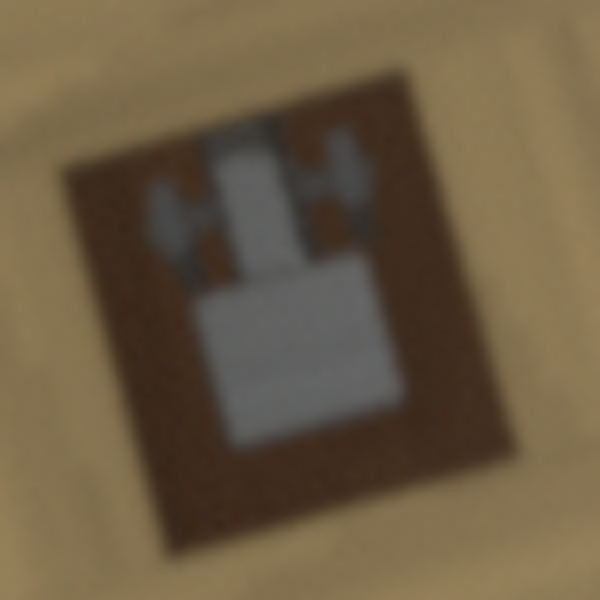

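```bash
cat > fit.py <<'E'
import numpy as np, cv2
from scipy.spatial.transform import Rotation as R
from scipy.optimize import least_squares
from bench import cams
C={n:cams.camera_model(n) for n in("scene","top")}
def proj(n,P,k=0):
    c=C[n]; f=240/np.tan(np.radians(c['fov_y']/2))
    p=(np.atleast_2d(P)-c['position'])@R.from_rotvec(c['rotation']).as_matrix()
    x=p[:,0]/-p[:,2]; y=-p[:,1]/-p[:,2]; s=1+k*(x*x+y*y)
    return np.c_[c['cx']+f*x*s,c['cy']+f*y*s]
u=lambda a,s,o:(np.array(a,float)+.5)/s-.5+np.array(o)
S=lambda a:u(a,5,(280,175)); T1=lambda a:u(a,3.4,(230,160)); T2=lambda a:u(a,8,(280,225))
# order: (-x,-y),(-x,+y),(+x,+y),(+x,-y) in guard frame
out={'scene':S([(98,50),(628,62),(683,555),(33,540)][0:4]),'top':T1([(524,457),(150,570),(33,128),(396,22)])}
win={'scene':S([(252,122),(470,126),(477,298),(242,291)]),'top':T2([(517,457),(170,557),(65,170),(405,70)])}
pad={'scene':S([(303,197),(414,197),(414,277),(302,275)]),'top':T2([(405,400),(232,447),(195,300),(368,255)])}
q=np.array([(-1,-1),(-1,1),(1,1),(1,-1)],float)
def rect(x,y,yaw,hx,hy,z):
    c,s=np.cos(yaw),np.sin(yaw); p=(q*[hx,hy])@np.array([[c,s],[-s,c]])+[x,y]
    return np.c_[p,np.full(4,z)]
def res(v,cs=('scene','top')):
    x,y,a,wx,wy,k1,k2=v; r=[]
    c,s=np.cos(a),np.sin(a)
    for n,k in zip(("scene","top"),(k1,k2)):
        if n not in cs: continue
        r.append(proj(n,rect(x,y,a,.12,.1,.16),k)-out[n])
        r.append(proj(n,rect(x+c*wx-s*wy,y+s*wx+c*wy,a,.045,.04,.16),k)-win[n])
    return np.concatenate(r).ravel()
if __name__=="__main__":
    np.set_printoptions(precision=4,suppress=True)
    for cs in(('scene','top'),('scene',),('top',)):
      for kk in (0,1):
        f=lambda v:res(np.r_[v[:5],v[5:]*kk],cs)
        o=least_squares(f,[.5,.05,.2,-.03,0,0,0]); print(cs,kk,o.x,np.sqrt(np.mean(o.fun**2)))
        x,y,a,wx,wy=o.x[:5];c,s=np.cos(a),np.sin(a);print(' win',x+c*wx-s*wy,y+s*wx+c*wy)
        if len(cs)==2 and kk==0:V=o.x; print(o.fun.reshape(-1,2))
    # pad: hinge axis height .12; params px,py,z,yaw,pitch
    def pf(v):
        px,py,pz,yaw,t=v
        M=R.from_euler('z',yaw).as_matrix()@R.from_euler('y',t).as_matrix()  # +t about y: +x goes down
        P=np.c_[q*[.018,.02],np.zeros(4)]@M.T+[px,py,pz]
        return np.concatenate([(proj(n,P)-pad[n]) for n in pad]).ravel()
    o=least_squares(lambda v:np.r_[pf(v)],[V[0],V[1],.145,V[2],.2]); print('pad',o.x,np.sqrt(np.mean(o.fun**2)));print(o.fun.reshape(-1,2))
E
python3 fit.py
```

```text
('scene', 'top') 0 [ 0.5423  0.1149  0.2522 -0.0346  0.0001  0.      0.    ] 0.5917738962756862
 win 0.508730200432438 0.106343297219235
[[-0.2249 -0.1374]
 [-0.3825 -0.1054]
 [ 0.0797  0.4889]
 [-1.0154 -0.6234]
 [-0.325  -0.0576]
 [-0.1715  0.1992]
 [-0.2484  0.2791]
 [-0.5317  0.3984]
 [ 1.2093  0.6523]
 [-0.7427  0.1876]
 [-1.5466 -0.2981]
 [-0.5883 -0.3241]
 [ 0.5912  0.3737]
 [-0.521   0.8723]
 [-1.2309 -0.0502]
 [ 0.115  -0.3104]]
('scene', 'top') 1 [ 0.5423  0.1153  0.2521 -0.0348 -0.0002 -0.0443 -0.4546] 0.46979683598452854
 win 0.5086365402323216 0.10639649772927123
('scene',) 0 [ 0.5422  0.1155  0.2546 -0.0353  0.0001  0.      0.    ] 0.278750698623975
 win 0.5080170414832768 0.10673195252666227
('scene',) 1 [ 0.5422  0.1159  0.2546 -0.0355 -0.0002 -0.1184  0.    ] 0.22271578318410518
 win 0.5079121811167958 0.10678566795664704
('top',) 0 [ 0.5424  0.1142  0.2496 -0.0343  0.0002  0.      0.    ] 0.6688964562446587
 win 0.5091220899821187 0.10588292837324438
('top',) 1 [ 0.5424  0.1148  0.2496 -0.0345 -0.0003  0.     -0.3988] 0.5101923529843926
 win 0.5090161404744564 0.10596026435710472
pad [0.5032 0.105  0.1407 0.2432 0.1832] 0.28805368110884705
[[ 0.1165 -0.4666]
 [-0.1113  0.2227]
 [-0.3081  0.301 ]
 [-0.4184 -0.0409]
 [ 0.196   0.079 ]
 [-0.067   0.383 ]
 [-0.4122  0.114 ]
 [-0.4051 -0.3595]]
```

The fits from the two cameras agree to within 1 mm:

| Item | Position (m) | Other |
|---|---|---|
| Window | (0.5086, 0.1063) | yaw 0.252 rad |
| Pad | (0.503, 0.105, 0.141) | yaw 0.243 rad |

Next I'll close the fingers and hover above the pad.

```bash
python3 - <<'E'
from bench import ctrl, cams, command_gripper, kinematics
import numpy as np, cv2
from scipy.spatial.transform import Rotation as R
np.set_printoptions(precision=4,suppress=True)
j=ctrl.read_joints(); best=None
for a in (0,np.pi/2,np.pi,-np.pi/2):
    ya=.25+a; M=np.c_[[np.cos(ya),np.sin(ya),0],[np.sin(ya),-np.cos(ya),0],[0,0,-1]]
    rv=R.from_matrix(M).as_rotvec(); s=kinematics.inverse_kinematics([.503,.105,.28],rv)
    print(a,s)
    if s is not None and a in(np.pi/2,-np.pi/2) and (best is None or abs(s[5])<best[0]): best=(abs(s[5]),rv)
command_gripper(0.0)
ctrl.move_to([.503,.105,.28],best[1])
np.save('rv.npy',best[1])
print(ctrl.read_time(),ctrl.read_position(),ctrl.read_grip_width(),ctrl.read_contact_force())
ims=[cams.snapshot(n) for n in("scene","top")]
cv2.imwrite("pics/h_s.png",cv2.resize(ims[0][60:360,220:520,::-1],None,fx=2,fy=2)); cv2.imwrite("pics/h_t.png",cv2.resize(ims[1][140:440,180:480,::-1],None,fx=2,fy=2))
E
```

```text
0 [ 0.0372  0.0514  1.6494 -0.      1.4407 -0.2128]
1.5707963267948966 [ 0.0372  0.0514  1.6494  0.      1.4407 -1.7836]
3.141592653589793 None
-1.5707963267948966 [0.0372 0.0514 1.6494 0.     1.4407 1.358 ]
2.6583 [0.5029 0.1057 0.28  ] -9.022941649256498e-05 [ 0.5479 -0.003   0.8723]
```

View pics/h_s.png

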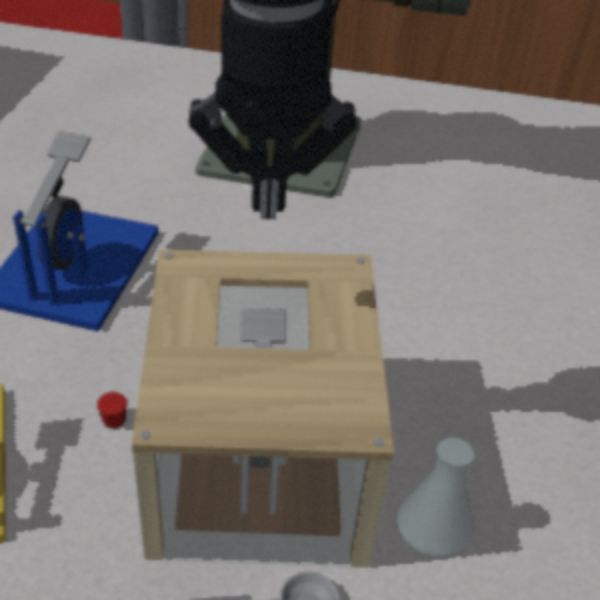

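View pics/h_t.png

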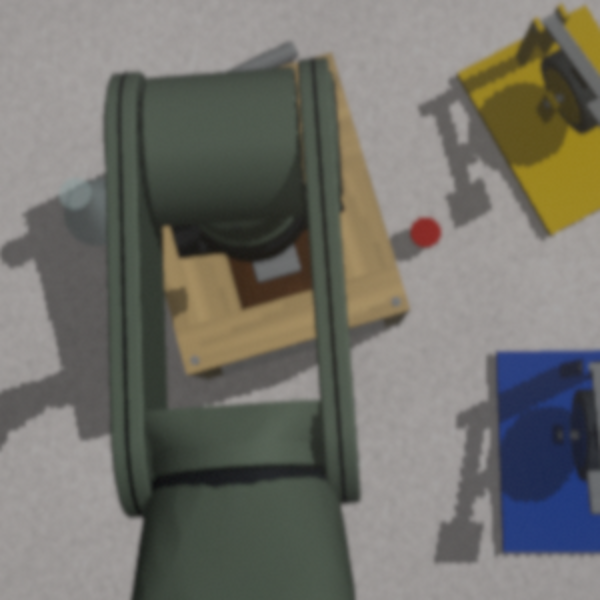

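The fingers are closed, with tips at about crop (268,215), and the knuckles splay out above them. I'll check how wide the gripper is 37 mm above the tips, against the window's 80 mm opening.

```bash
python3 - <<'E'
from bench import ctrl
import numpy as np, cv2
from fit import proj
from scipy.spatial.transform import Rotation as R
p=np.array(ctrl.read_position()); M=R.from_rotvec(ctrl.read_orientation()).as_matrix()
im=cv2.imread("pics/h_s.png"); im=cv2.resize(im[60:300,150:400],None,fx=3,fy=2.5)
im=cv2.resize(cv2.imread("pics/h_s.png")[60:260,150:400],None,fx=3,fy=3)
def L(a,b,col):
    P=[((proj("scene",p+M@np.array(v))[0]-[220,60]+.5)*2-.5-[150,60])*3 for v in(a,b)]
    cv2.line(im,*[tuple(int(t) for t in v) for v in P],col,1)
L([-.015,0,.017],[.015,0,.017],(0,0,255))
L([-.040,0,-.020],[.040,0,-.020],(0,255,0))
L([-.040,0,-.011],[.040,0,-.011],(255,255,0))
for s in(-.04,.04): L([s,0,-.02],[s,0,.017],(0,255,255))
cv2.imwrite("pics/ov.png",im)
E
```

```text
(no output)
```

View pics/ov.png

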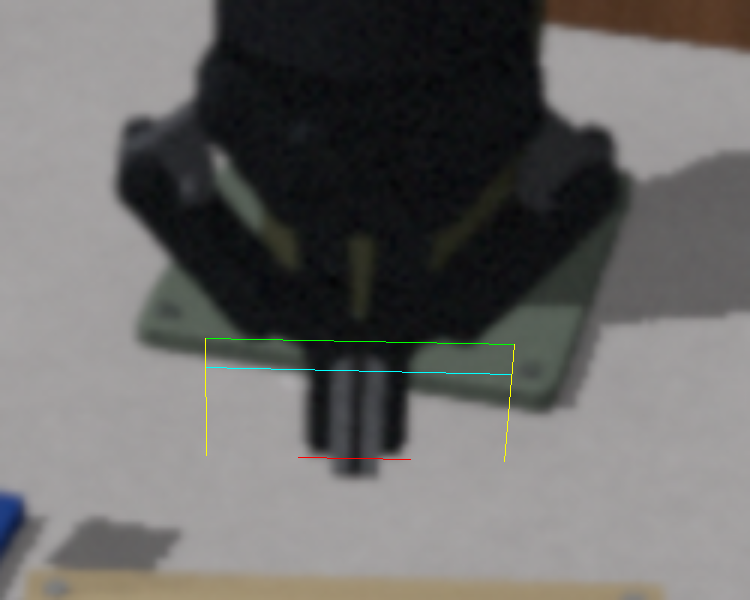

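37 mm above the tips the links are about ±28 mm wide against the ±40 mm window, so they clear it. The tips may extend about 4 mm further than nominal. I'll go down slowly with a force stop.

```bash
python3 - <<'E'
from bench import ctrl, cams
import numpy as np, cv2
np.set_printoptions(precision=4,suppress=True)
x,y=.503,.1055
print(ctrl.move_linear([x,y,.185],vel=.08,until_force=4),ctrl.read_position(),ctrl.read_contact_force(),ctrl.read_time())
h=ctrl.move_linear([x,y,.134],vel=.015,until_force=12)
print(h,ctrl.read_position(),ctrl.read_contact_force(),ctrl.read_time())
ctrl.dwell(.3); print(ctrl.read_position(),ctrl.read_contact_force(),ctrl.read_time())
im=cams.snapshot("scene"); cv2.imwrite("pics/d_s.png",cv2.resize(im[120:320,270:470,::-1],None,fx=3,fy=3))
E
```

```text
False [0.5036 0.1055 0.1857] [-0.7149 -0.3367 -0.9176] 4.1
True [0.5029 0.1055 0.14  ] [-0.2503 -0.7011  3.7135] 6.75
[0.5029 0.1055 0.14  ] [-0.7473  0.5321  4.597 ] 7.05
```

View pics/d_s.png

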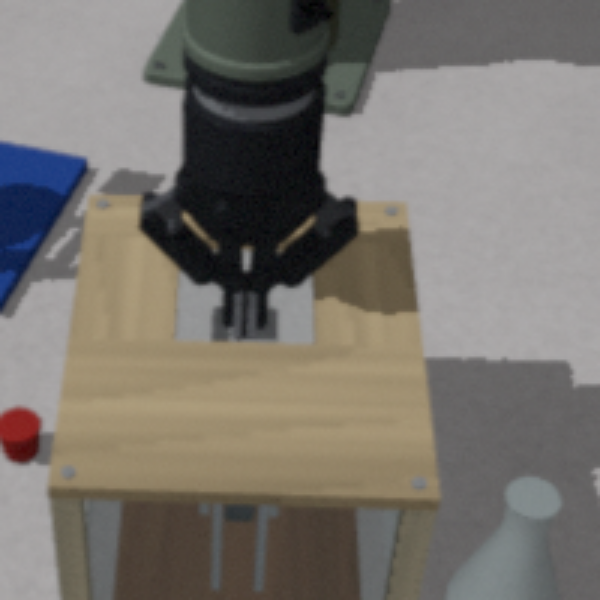

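The fingers are through the window and on the pad. The force stop came at TCP z = 0.140 (tips at 0.123), the expected bottom. I'll press a little harder, hold, then withdraw.

```bash
python3 - <<'E'
from bench import ctrl, cams
import numpy as np, cv2
np.set_printoptions(precision=4,suppress=True)
x,y=.503,.1055
h=ctrl.move_linear([x,y,.135],vel=.01,until_force=20)
print(h,ctrl.read_position(),ctrl.read_contact_force())
ctrl.dwell(.5); print(ctrl.read_position(),ctrl.read_contact_force())
ctrl.move_linear([x,y,.19],vel=.03); ctrl.move_linear([x,y,.29],vel=.1)
ctrl.dwell(.3); print(ctrl.read_position(),ctrl.read_contact_force(),ctrl.read_time())
im=cams.snapshot("scene"); cv2.imwrite("pics/u_raw.png",im[:,:,::-1]);cv2.imwrite("pics/u_s.png",cv2.resize(im[175:295,280:430,::-1],None,fx=5,fy=5,interpolation=cv2.INTER_CUBIC))
E
```

```text
True [0.503  0.1055 0.14  ] [-1.9749  1.102   6.0005]
[0.503  0.1055 0.14  ] [-1.4431 -0.2065  5.918 ]
[0.5028 0.1055 0.2895] [ 0.1582 -0.2693  0.6754] 11.2167
```

View pics/u_s.png

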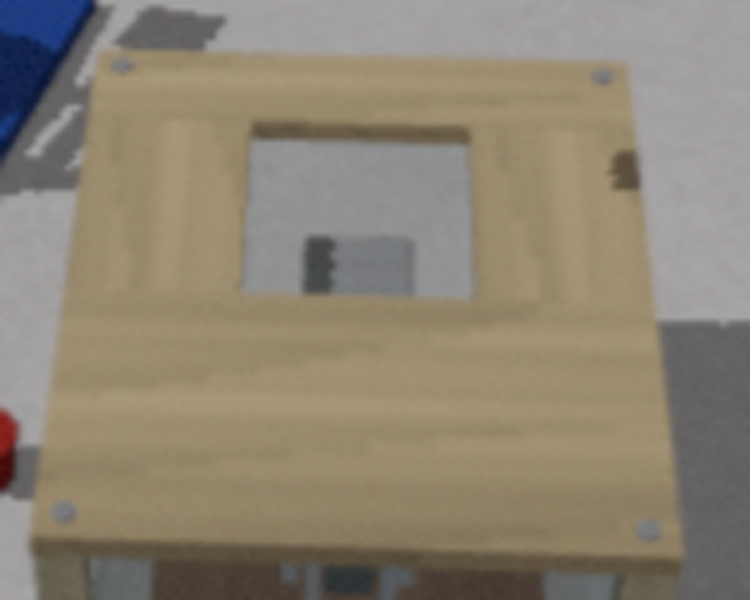

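View pics/u_raw.png

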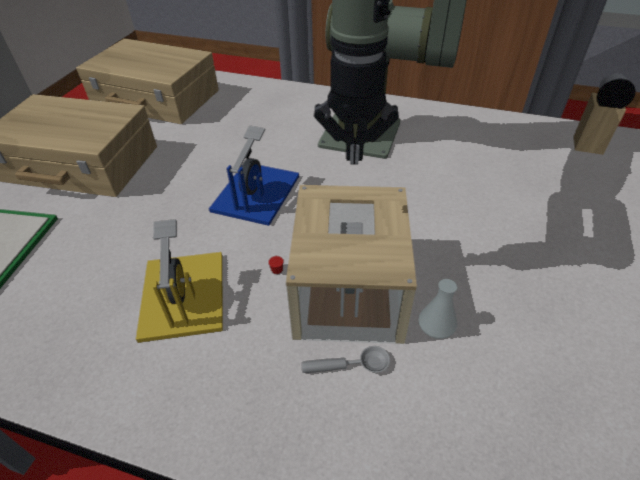

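The pad's far edge has dropped from crop row 197 to 237, and the flask, stopper and spoon look unmoved. I'll compare that edge with where a fully lowered pad should appear.

```bash
python3 - <<'E'
import numpy as np
from fit import proj
a=.243;d=np.array([np.cos(a),np.sin(a),0]);n=np.array([-np.sin(a),np.cos(a),0])
r=np.hypot(.11,.003); c0=np.array([.5032,.105,.1407]); hin=c0+d*np.sqrt(r*r-.0207**2); hin[2]=.12
for z in(.123,.1265,.130):
    t=(z-.123)/.11; c=hin-d*np.sqrt(r*r-(z-.12)**2); c[2]=z
    for s in(-1,1):
        P=c-d*.018*np.cos(t)+n*.02*s; P[2]+=.018*np.sin(t)
        print(z,s,((proj("scene",P)[0]-[280,175]+.5)*5-.5).round(1))
E
python3 - <<'E'
import cv2,numpy as np
a=cv2.imread("pics/scene0.png").astype(int);b=cv2.imread("pics/u_raw.png").astype(int)
d=abs(a-b).max(2)
for n,(x0,x1,y0,y1) in dict(flask=(415,462,275,340),stop=(266,287,253,277),spoon=(298,398,342,380)).items(): print(n,d[y0:y1,x0:x1].max(),(d[y0:y1,x0:x1]>40).sum())
E
```

```text
0.123 -1 [302.9 232.8]
0.123 1 [410.7 236.3]
0.1265 -1 [303.  225.1]
0.1265 1 [411.2 228.5]
0.13 -1 [303.2 217.5]
0.13 1 [411.7 220.9]
flask 9 0
stop 12 0
spoon 9 0
```

The measured edge at row 237 matches the fully lowered prediction of 233–236; a pad 3.5 mm higher would show at about 227. The images of the flask, stopper and spoon are unchanged, so I'm handing in.

```bash
python3 - <<'E'
from bench import ctrl, job
print(ctrl.read_time(),ctrl.read_position()); job.hand_in()
E
```

```text
11.2667 [0.50286552 0.1054827  0.2896585 ]
the job is handed in; nothing more can be done
```

The brake is on and the job is handed in, at 11.3 s of the 32 s allowed. I closed the fingers, went down through the window and pressed the lever pad until it stopped. I then pressed and held again for 0.5 s and drew the fingers out; the tool now stands about 130 mm above the guard.

- **Lever fully down:** both presses stopped with the TCP at z = 0.140, which puts the fingertips at 123 mm, the pad's lowest height. In the last picture the pad's far edge is at zoomed row 237. The prediction for fully down is 233–236, and for 3.5 mm too high about 227.
- **Guard not touched:** the links looked about 12 mm clear of the window edge on each side. No force stop came on the way in, but the force readings wander by about 1 N, so they can't rule out a touch as light as 0.5 N.
- **Flask, stopper and spoon:** before-and-after pictures show no change in any of the three.
- **Disagreement:** from the overlay the closed fingertips seemed to reach about 4 mm further than the nominal 17 mm, but the contact height matched 17 mm.

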